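# Lay out the change-over set for the capping machine

## Robot

A 6-joint arm with a two-finger parallel gripper is mounted at the origin on the work surface. World frame = base frame: x ahead of the robot, y to its left, z up, the work surface at z = 0. Lengths are in mm, angles in degrees, forces in N, time in s.
With the tool pointing down it reaches from about 300 to 850 mm from the base axis. Payload 4.2 kg.
Tool frame: the origin (TCP) lies midway between the tips of the shut fingers; the grasp point (between the pads) lies 19 mm behind it; z points along the fingers, y is the line along which they close (so a half turn about z gives the same grasp; the last joint's range is limited). The gripper opens to 91 mm and grips with 3 to 60 N. Pads are 32 mm wide; open, the fingers measure 118 mm over their backs; the gripper's body (76 mm by 178 mm) begins 60 mm behind the grasp point.
Start: joints at [67.208, 18.312, 89.639, -0, 72.044, -1.146], TCP at [212.108, 534.468, 188.476] pointing down, gripper open.
Joint ranges: [-177.97, 177.97], [-48.28, 115.42], [12.27, 149.76], [-77.06, 257.06], [2.81, 150.46], [-146.56, 146.56]. Speed limits (degrees/s): [147.25, 147.25, 180, 180, 180, 180].

## Interface

Orientations are given as [roll, pitch, yaw] about the fixed x, y, z axes, in that order (R = Rz(yaw) Ry(pitch) Rx(roll)).
In Python, from workcell import env gives the robot as it stands.
- The arm moves only by the shell command python3 -m jog 'ROWS' [FORCE]. ROWS is a JSON object of lists of equal length, an entry for each row: "jaw": the finger opening in mm, from 0 to 91.2; "slide": the shift along the tool's x, y, z in units of 30 mm (1.0 is 30 mm), a list of three; "spin": the turn about the tool's z in units of 8 degrees (1.0 is 8 degrees). In form: {"jaw": [jaw, ...], "slide": [[dx, dy, dz], ...], "spin": [spin, ...]}. A call has 1 to 10 rows; each row shifts and turns the commanded pose from where the row before left it, along the tool's axes as they then stand; what a row does not reach is not made up. A row lasts 1/10 s, in which the tool goes at most 50 mm and 8.59 degrees, less where a joint would pass 70% of its speed; a pose out of reach is approached as far as the arm can. A call is refused whole if a number of a shift passes 1 or a number of a turn 1, either way. A call with a gripper value outside its range is refused whole. The fingers move at their own pace and stop on an object; FORCE is the grip in N (left out, the last holds). Time passes only in rows, so rows that do not move let the fingers close. It gives the time, the measured TCP pose, the force, the opening and the grip force at its end, in the units of the state.
- env.state(): the state, without advancing time (a new reading comes with each control period).
- env.grab_frame(name): name is "scene" or "top" or "wrist"; returns the picture (384x512x3 uint8, red, green, blue); there is no depth.
- env.camera_model(name): a dict with "fx", "fy", "cx", "cy" (pixels), "camera_from_world" (4x4, takes a point from world to camera coordinates). Camera axes: x right, y up, looking along -z (the intrinsics and any distortion apply to the point x, -y, -z); pixel columns grow to the right and rows downward; lengths in mm; the calibration is good to about 2 mm. A picture is of the moment at which its call begins: read the wrist's pose just before it. camera_model takes no time and is no camera call; for the wrist camera it gives the pose at the moment of the call.
- env.job_done(): hands the job in; it is judged then, once.
The state is a dict: "time_s": time; "qpos": joint angles; "qvel": joint speeds; "effort": joint torques, N m; "ee_pos": TCP position; "ee_rot": TCP orientation; "force": force on the tool from outside, world axes, zero at the start; "torque": the same for the moment, N m; "gripper_width": finger opening in mm; "gripper_force": force on a finger pad.
Only numpy, scipy, OpenCV 4.12 (cv2) and the standard library are available. Lean on these libraries where they do the work, as an engineer would, in place of code of your own. Each camera call takes 0.05 s, during which the arm holds its last target. There are 200 camera calls.

## Task

Lay out the change-over set on the dark grey board: stand the pink bottle in the middle of the blue pad and the amber jar in the middle of the yellow pad. Exactly halfway between the two pads build the height-setting stack, centred and upright: the white puck on the board, the brass spacer on the puck, and the black cap on top of the spacer. Leave the green bottle and the orange ring where they are, and let go of everything at the end; the stock in the blue bins is not part of this.

Things in the scene. Friction and masses are not known exactly. Their poses are not given: they have to be found in the camera images.
- bottle: Pink pump bottle with black pump top and a paper band: straight round body 40 mm in diameter up to 62 mm, then a black top 27 mm in diameter with a short spout; 92 mm tall in all, about 90 g. Origin: centre of its underside; z up. Starts upright on the bench.
- jar: Low round amber jar with lilac lid, 52 mm in diameter all the way up, 45 mm tall, about 120 g. Origin: centre of its underside; z up. Starts upright on the bench.
- puck: White plastic puck (solid disc with a thin grey band round its side), 60 mm in diameter, 25 mm tall, flat top, about 90 g. Origin: centre of its underside; z up. Starts upright on the bench.
- spacer: Solid brass disc, 46 mm in diameter, 16 mm tall, flat top, about 150 g. Origin: centre of its underside; z up. Starts upright on the bench.
- cap: Black ribbed screw cap, closed flat top and flat underside, 36 mm in diameter (38 mm over the ribs), 24 mm tall, about 30 g. Origin: centre of its underside; z up. Starts upright on the bench.
- board: Fixed dark grey layout board lying on the bench, 370 x 110 mm and 4 mm thick, with a white line across each end; it carries the two pads. Origin: centre of its underside, which is horizontally the point exactly halfway between the pads, where the stack goes (no mark there). y runs along its length, z up. Its top is 4 mm above the bench.
- pad_blue: Fixed round blue pad lying on one end of the board, 84 mm in diameter, 3 mm thick, 140 mm from the board's centre. Origin: centre of its underside (4 mm above the bench), so its top is 7 mm above the bench. It may be at either end of the board. Behind the work area, along the far edge of the bench, stand three blue bins of stock (look-alike bottles, caps, jars) that are to be left alone.
- pad_yellow: Fixed round yellow pad, same size and height as the blue one, at the other end of the board.
- green_bottle: Bystander, not to be moved: green pump bottle with white top, 38 mm in diameter, 92 mm tall. Origin: centre of its underside; z up. Starts upright on the bench.
- orange_ring: Bystander, not to be moved: orange ring lying flat, 58 mm outside and 36 mm inside diameter, 20 mm tall. Origin: centre of its underside; z up. Starts upright on the bench.
Things that resemble listed ones, but are neither listed nor needed, are in the scene too. There is more than one size of the puck; the job needs the largest.

How it is judged:
By the outcome, as a careful person would: the job done as asked, in the order asked, and still so for the second after the job is handed in, with the robot touching nothing.
It also fails if it takes over 112 s, if anything falls off the work surface, if the arm or the gripper's body presses on something with over 40 N, if the wrist force passes 120 N, or if a joint passes its speed limit or range.

## Working session

There is one attempt and no reset: what is moved stays moved. The work goes in short steps, Python scripts to look and compute and a shell command to move; the robot and the scene stay as the last step left them, time stands still between calls to the robot, and variables do not carry over. Pictures are saved under pics/ and viewed, at most 17 in all, crops included, and the job is handed in when it is done.

```bash
ls; mkdir -p pics
python3 - <<'E'
from workcell import env
import cv2
s=env.state();print(s)
for n in("top","scene"):
    im=env.grab_frame(n);cv2.imwrite(f"pics/{n}0.png",im[:,:,::-1]);m=env.camera_model(n);print(n,m)
E
```

```text
pics
{'time_s': 0.0, 'qpos': array([ 6.72100154e+01,  1.83526171e+01,  8.97061708e+01, -2.40471104e-03,
        7.20418376e+01, -1.14432815e+00]), 'qvel': array([ 0.05743026, -0.11092983,  0.03298376, -0.10343427,  0.05155817,
       -0.04304868]), 'effort': array([ 5.88061394e-04, -4.12437844e+01, -2.31969184e+01,  7.25784805e-02,
        4.56587272e-02, -1.30205281e-04]), 'ee_pos': array([211.88760001, 533.95877646, 187.61211262]), 'ee_rot': array([-1.79899349e+02,  2.76209904e-04,  1.58355087e+02]), 'force': array([ 0.4484677 ,  0.49634474, -0.28477759]), 'torque': array([ 0.02939631, -0.00613229, -0.00278283]), 'gripper_force': 0.0, 'gripper_width': 91.32776056942146}
top {'fx': 349.71901598021856, 'fy': 349.71901598021856, 'cx': 252.99631550889728, 'cy': 196.02401908971427, 'camera_from_world': array([[ 1.17758982e-02, -9.99930661e-01, -3.40350164e-05,
         1.97080349e+01],
       [ 9.89148615e-01,  1.16439361e-02,  1.46456262e-01,
        -5.31461609e+02],
       [-1.46445710e-01, -1.75831972e-03,  9.89217146e-01,
        -8.29654485e+02],
       [ 0.00000000e+00,  0.00000000e+00,  0.00000000e+00,
         1.00000000e+00]])}
scene {'fx': 444.74390093081854, 'fy': 444.74390093081854, 'cx': 262.7674372212283, 'cy': 193.53446801158202, 'camera_from_world': array([[-5.12085508e-01,  8.58728292e-01, -1.88189612e-02,
         2.74296186e+02],
       [-5.15570564e-01, -2.89778937e-01,  8.06359201e-01,
         2.49938386e+02],
       [ 6.86990121e-01,  4.22627364e-01,  5.91126624e-01,
        -1.55983894e+03],
       [ 0.00000000e+00,  0.00000000e+00,  0.00000000e+00,
         1.00000000e+00]])}
```

View pics/top0.png

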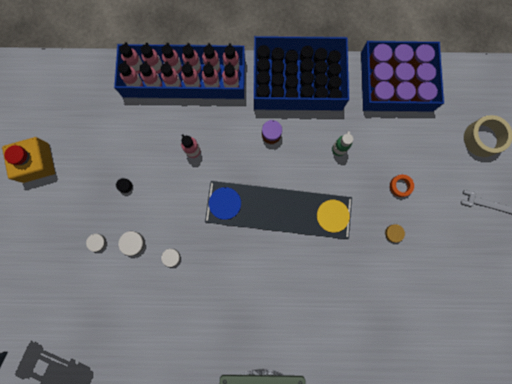

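View pics/scene0.png

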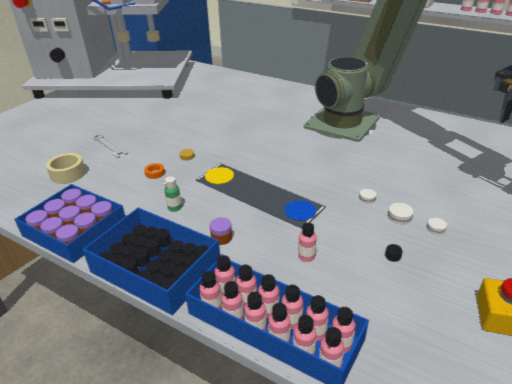

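The top view shows the board, with blue pad at (225,203) and yellow pad at (334,216). What could be mistaken for each item:
- **Pink bottle:** the loose one is at (190,146). Look-alikes are the 12 in the bin around (180,68).
- **Jar:** the loose one is at (272,131). Look-alikes are the bin jars around (405,72).
- **Cap:** the loose one is at (125,186). Look-alikes are the bin caps around (300,72).
- **Puck:** (131,244) is the largest. The smaller ones are at (96,243) and (171,258).
- **Spacer:** the brass disc at (396,233). Not to be confused with the ring at (402,186) or the tape roll at (491,134).

The scene view agrees. Next I measure.

```bash
cat > h.py <<'E'
import cv2,numpy as np
from workcell import env
def ray(m,u,v):
    T=m["camera_from_world"];R=T[:3,:3];c=-R.T@T[:3,3]
    d=R.T@np.array([(u-m["cx"])/m["fx"],-(v-m["cy"])/m["fy"],-1]);return c,d
def onz(m,u,v,z):
    c,d=ray(m,u,v);return (c+d*(z-c[2])/d[2])
def px(m,p):
    T=m["camera_from_world"];q=T[:3,:3]@np.array(p,float)+T[:3,3]
    return m["cx"]+m["fx"]*q[0]/-q[2], m["cy"]+m["fy"]*-q[1]/-q[2]
def blob(im,roi,lo,hi):
    "largest HSV blob in roi (u0,v0,u1,v1): contour in full-image pixels"
    u0,v0,u1,v1=roi;h=cv2.cvtColor(np.ascontiguousarray(im[v0:v1,u0:u1]),cv2.COLOR_RGB2HSV)
    k=cv2.inRange(h,lo,hi);cs,_=cv2.findContours(k,cv2.RETR_EXTERNAL,cv2.CHAIN_APPROX_NONE,offset=(u0,v0))
    return max(cs,key=cv2.contourArea) if cs else None
def circ(m,c,z):
    "centre, mean radius(mm) of contour cast on plane z, via ellipse fit"
    p=np.array([onz(m,*q[0],z)[:2] for q in c],np.float32)
    M=cv2.moments(p.reshape(-1,1,2));a=abs(M['m00'])
    (x,y),(d1,d2),_=cv2.fitEllipse(p)
    return np.round([M['m10']/M['m00'],M['m01']/M['m00'],2*(a/np.pi)**.5,x,y,d1,d2],1)
E
python3 - <<'E'
from h import *
im=env.grab_frame("top");m=env.camera_model("top")
L={"blue":((200,180,250,225),(100,150,60),(130,255,255),7),
"yellow":((310,190,355,240),(15,150,100),(35,255,255),7),
"jar lid":((255,115,290,150),(115,60,80),(160,255,255),45),
"spacer":((380,220,412,248),(8,100,60),(30,255,255),16),
"ring":((385,170,420,200),(0,150,80),(12,255,255),20),
"cap":((110,172,140,200),(0,0,0),(180,255,55),24),
"puck":((114,228,148,262),(0,0,160),(180,90,255),25),
"puckL":((84,230,108,254),(0,0,160),(180,90,255),25),
"puckR":((158,246,184,270),(0,0,160),(180,90,255),25),
"green":((330,120,358,160),(40,80,20),(90,255,255),62),
"bottle body":((175,125,205,165),(160,60,50),(180,255,255),62)}
for k,(r,lo,hi,z) in L.items():
    c=blob(im,r,lo,hi);print(k,cv2.boundingRect(c),circ(m,c,z))
b,y=[circ(m,blob(im,*L[k][:3]),7)[:2] for k in("blue","yellow")]
print("mid",(b+y)/2,"dist",np.hypot(*(b-y)))
cr=im[110:275,75:215];cr2=im[110:275,250:420]
cv2.imwrite("pics/crop.png",np.hstack([cv2.resize(x,None,fx=2.4,fy=2.4,interpolation=2) for x in(cr,cr2)])[:,:,::-1])
E
```

```text
blue (209, 187, 32, 33) [517.4  98.8  81.6 517.4  98.8  80.8  82.6]
yellow (317, 200, 33, 33) [ 488.1 -178.4   81.6  488.1 -178.4   81.4   82. ]
jar lid (262, 120, 20, 20) [701.8 -19.4  49.4 701.8 -19.4  49.3  49.8]
spacer (386, 225, 19, 18) [ 444.8 -331.5   43.7  444.7 -331.5   42.9   45. ]
ring (391, 175, 23, 22) [ 566.8 -354.1   55.3  566.8 -354.1   54.7   56.2]
cap (116, 179, 17, 15) [556.  353.8  37.9 556.  353.8  34.   42.8]
puck (119, 232, 23, 23) [412.8 329.7  54.6 412.8 329.7  54.4  55. ]
puckL (87, 234, 16, 17) [413.4 417.3  38.8 413.4 417.3  38.3  39.5]
puckR (161, 249, 18, 17) [378.9 229.2  39.1 378.9 229.3  39.   39.6]
green (336, 136, 15, 15) [ 656.3 -189.7   22.3  663.4 -196.4   31.4   39.6]
bottle body (181, 137, 17, 17) [648.2 180.9  27.1 654.4 185.4  34.1  42.7]
mid [502.75 -39.8 ] dist 278.7442017334172
```

View pics/crop.png

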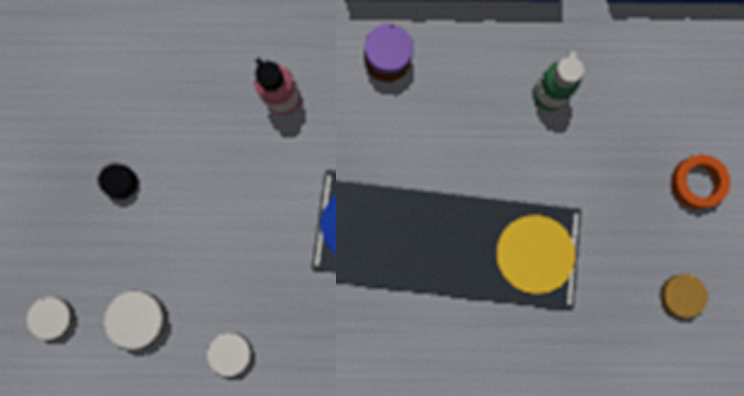

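Crops confirm the choice: loose pink bottle, lilac-lidded jar, black cap, largest (middle) white puck and brass disc. Pad spacing measures 279 mm against 280 given, so the halfway point is (502.8,-39.8). Moving towards the bottle.

```bash
python3 -m jog '{"jaw":[91,91,91],"slide":[[0,0,0],[0,0,0],[0,0,0]],"spin":[-0.9,-0.9,-0.9]}' 15
python3 -m jog '{"jaw":[91,91,91,91,91,91,91,91,91,91],"slide":[[-0.9,-0.7,0],[-0.9,-0.7,0],[-0.9,-0.7,0],[-0.9,-0.7,0],[-0.9,-0.7,0],[-0.9,-0.7,0],[-0.9,-0.7,0],[-0.9,-0.7,0],[-0.9,-0.7,0],[-0.9,-0.7,0]],"spin":[0,0,0,0,0,0,0,0,0,0]}'
python3 -m jog '{"jaw":[91,91,91,91,91,91],"slide":[[-0.9,-0.7,0],[-0.9,-0.7,0],[-0.9,-0.7,0],[-0.9,-0.7,0],[0,0,0],[0,0,0]],"spin":[0,0,0,0,0,0]}'
python3 - <<'E'
from h import *
m=env.camera_model("top");print("black top",onz(m,187.5,141.5,90))
ms=env.camera_model("scene");print(onz(ms,308,231,90))
s=env.state();print(s["ee_pos"],s["ee_rot"],s["qpos"])
im=env.grab_frame("wrist");w=env.camera_model("wrist");cv2.imwrite("pics/w0.png",im[:,:,::-1]);print(w)
E
```

```text
time_s: 0.45
ee_pos: [212.0, 534.2, 188.1]
ee_rot: [-180.0, -0.0, -179.7]
force: [-0.3, -0.2, -0.9]
gripper_width: 90.7
gripper_force: 0.0
time_s: 1.45
ee_pos: [482.8, 323.2, 188.2]
ee_rot: [-180.0, -0.0, 179.9]
force: [0.3, 1.0, -0.9]
gripper_width: 91.1
gripper_force: 0.0
time_s: 2.05
ee_pos: [589.8, 239.7, 187.8]
ee_rot: [180.0, -0.1, 179.9]
force: [-0.5, -1.1, 0.2]
gripper_width: 91.1
gripper_force: 0.0
black top [653.67467844 184.11036722  90.        ]
[671.88926348 197.12452471  90.        ]
[589.81609381 239.67300599 187.75616967] [ 1.79998575e+02 -8.78002002e-02  1.79868330e+02] [ 2.10607037e+01  2.39998472e+01  8.09640422e+01  3.42158544e-02
  7.51174606e+01 -6.88164368e+01]
{'fx': 302.5730285276007, 'fy': 302.5730285276007, 'cx': 254.2109309988406, 'cy': 191.23757548915762, 'camera_from_world': array([[ 1.06168097e-03,  9.99999345e-01, -4.26769684e-04,
        -2.41214863e+02],
       [-9.64472678e-01,  9.11218422e-04, -2.64181041e-01,
         5.98407546e+02],
       [-2.64180479e-01,  6.92083682e-04,  9.64473014e-01,
        -2.32922719e+02],
       [ 0.00000000e+00,  0.00000000e+00,  0.00000000e+00,
         1.00000000e+00]])}
```

View pics/w0.png

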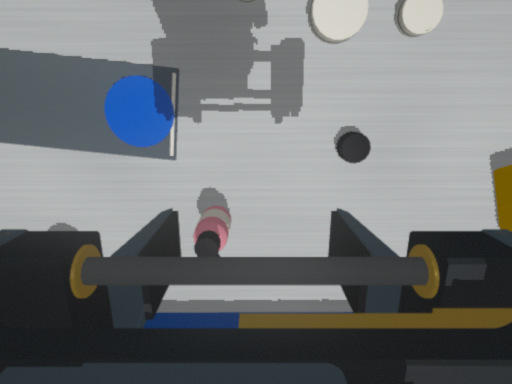

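Wrist view: bottle at about (213,230) with its top at (207,245), blue pad at (140,110), cap at (353,147), largest puck at (340,12). I measure the bottle, cap and pad in it.

Run:
```python
from h import *
im=env.grab_frame("wrist");w=env.camera_model("wrist")
c=blob(im,(185,190,245,262),(150,40,40),(180,255,255));print("pink",cv2.boundingRect(c))
k=im[200:262:4,185:245:4];h=cv2.cvtColor(np.ascontiguousarray(im[190:262,185:245]),cv2.COLOR_RGB2HSV)
for v in range(200,262,4):
    print(v,[tuple(map(int,h[v-190,u-185])) for u in range(192,240,6)])
c=blob(im,(95,65,182,155),(100,150,60),(130,255,255));print("blue",circ(w,c,7))
c=blob(im,(330,125,378,168),(0,0,0),(180,255,50));print("cap",circ(w,c,24),cv2.boundingRect(c))
for u,v,z in((213,206,0),(207,245,92),(213,206,10)):print(u,v,z,onz(w,u,v,z))
```

```text
pink (193, 217, 35, 34)
200 [(90, 6, 179), (90, 4, 116), (90, 2, 116), (105, 4, 117), (80, 6, 118), (90, 4, 117), (90, 4, 180), (100, 4, 181)]
204 [(100, 4, 185), (90, 4, 120), (110, 6, 122), (90, 4, 121), (90, 2, 121), (90, 4, 121), (90, 4, 182), (90, 4, 185)]
208 [(90, 3, 179), (90, 4, 117), (105, 4, 117), (177, 70, 134), (176, 69, 133), (175, 79, 132), (90, 3, 150), (105, 3, 181)]
212 [(110, 4, 182), (90, 5, 166), (6, 31, 132), (20, 17, 135), (18, 19, 134), (10, 23, 136), (175, 23, 146), (90, 4, 181)]
216 [(98, 6, 181), (90, 3, 178), (18, 19, 134), (9, 31, 140), (13, 22, 138), (23, 17, 133), (176, 66, 131), (90, 4, 180)]
220 [(90, 4, 181), (45, 3, 164), (175, 86, 133), (175, 84, 133), (175, 85, 132), (3, 35, 139), (21, 19, 132), (90, 4, 181)]
224 [(90, 3, 179), (175, 82, 133), (174, 89, 141), (175, 90, 142), (175, 87, 141), (175, 82, 131), (20, 17, 135), (90, 4, 181)]
228 [(90, 3, 180), (175, 87, 140), (176, 86, 143), (175, 87, 144), (174, 87, 143), (175, 86, 163), (15, 22, 164), (100, 4, 182)]
232 [(75, 3, 178), (175, 88, 139), (168, 24, 54), (135, 10, 50), (175, 86, 140), (175, 
[... 441 characters left out ...]
8), (150, 9, 58), (120, 4, 60), (176, 30, 187), (90, 4, 183), (90, 4, 182)]
252 [(90, 4, 180), (135, 19, 55), (150, 5, 56), (135, 9, 56), (130, 12, 65), (80, 4, 184), (90, 3, 183), (90, 4, 184)]
256 [(80, 5, 163), (110, 13, 57), (135, 9, 59), (135, 9, 59), (0, 0, 57), (83, 6, 164), (100, 5, 164), (80, 5, 164)]
260 [(100, 12, 65), (90, 8, 65), (100, 12, 64), (90, 4, 67), (105, 8, 67), (100, 11, 71), (105, 8, 68), (90, 11, 68)]
blue [519.9 101.7  81.7 519.9 101.7  81.5  82. ]
cap [552.1 345.1  11.4 564.5 365.7  37.7  54.3] (337, 133, 22, 25)
213 206 0 [640.91973322 186.15807743   0.        ]
207 245 92 [653.74272685 191.5263508   92.        ]
213 206 10 [637.64503113 187.59424295  10.        ]
```

```bash
python3 -m jog '{"jaw":[91,91,91,91,91],"slide":[[-0.7,-0.9,0],[-0.6,-0.9,0],[0,0,0],[0,0,0],[0,0,0]],"spin":[0,0,0,0,0]}' 15
python3 - <<'E'
from h import *
s=env.state();print(s["ee_pos"],s["ee_rot"])
im=env.grab_frame("wrist");w=env.camera_model("wrist");cv2.imwrite("pics/w1.png",cv2.resize(im[80:290,150:400],None,fx=2.8,fy=2.8,interpolation=2)[:,:,::-1])
T=w["camera_from_world"];print(-T[:3,:3].T@T[:3,3], px(w,(656,186,0)),px(w,(656,186,62)),px(w,(656,186,92)))
E
```

```text
time_s: 2.65
ee_pos: [627.9, 187.4, 188.6]
ee_rot: [180.0, -0.0, -180.0]
force: [0.3, 0.8, -0.1]
gripper_width: 91.1
gripper_force: 0.0
[627.88383525 187.36687593 188.60889684] [ 1.79967406e+02 -2.28937568e-02 -1.79966777e+02]
[554.31295516 187.76108144 383.19968893] (np.float64(252.82361893000626), np.float64(188.46852566132884)) (np.float64(252.57284789719677), np.float64(202.76064597470221)) (np.float64(252.41653213309382), np.float64(211.66950471491165))
```

View pics/w1.png

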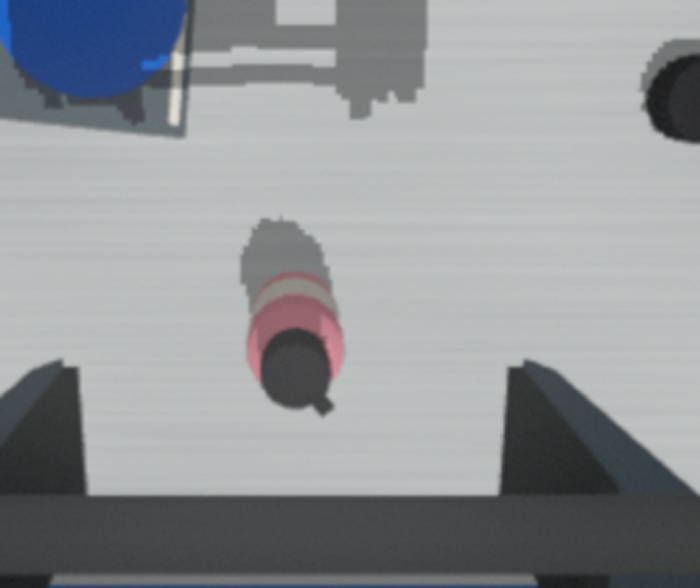

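Bottle is clear at crop (296,371) for the top, giving x≈658, y≈189 from the top, shoulder and base together. Grasping.

```bash
python3 -m jog '{"jaw":[91,91,91,91,91,91,91,91,91,91],"slide":[[-1,0.05,0],[0,0,0.7],[0,0,0.9],[0,0,0.9],[0,0,0.9],[0,0,0.9],[0,0,0.9],[0,0,0.4],[0,0,0],[0,0,0]],"spin":[0,0,0,0,0,0,0,0,0,0]}' 15
python3 -m jog '{"jaw":[30,30,30,30,30,30,30,30],"slide":[[0,0,0],[0,0,0],[0,0,0],[0,0,0],[0,0,0],[0,0,0],[0,0,0],[0,0,0]],"spin":[0,0,0,0,0,0,0,0]}' 15
```

```text
time_s: 3.7
ee_pos: [659.4, 188.3, 21.5]
ee_rot: [180.0, 0.1, 180.0]
force: [0.7, 0.6, -0.8]
gripper_width: 91.2
gripper_force: 0.0
time_s: 4.5
ee_pos: [658.9, 187.7, 20.4]
ee_rot: [180.0, 0.0, 180.0]
force: [1.3, 1.5, 0.4]
gripper_width: 39.3
gripper_force: 15.0
```

```bash
python3 -m jog '{"jaw":[30,30,30,30,30,30,30,30,30,30],"slide":[[0,0,-0.5],[0,0,-0.8],[0,0,-0.8],[0.5,-0.4,-0.6],[0.8,-0.7,0],[0.8,-0.7,0],[0.8,-0.7,0],[0.6,-0.4,0],[0,0,0],[0,0,0]],"spin":[0,0,0,0,0,0,0,0,0,0]}' 15
python3 - <<'E'
from h import *
s=env.state();print(s["ee_pos"],s["gripper_width"])
im=env.grab_frame("wrist");w=env.camera_model("wrist");cv2.imwrite("pics/w2.png",im[:,:,::-1])
c=blob(im,(0,0,512,260),(100,150,60),(130,255,255));print("blue",circ(w,c,7),cv2.boundingRect(c))
E
```

```text
time_s: 5.5
ee_pos: [554.6, 100.8, 102.6]
ee_rot: [180.0, 0.1, 179.9]
force: [-0.5, -0.3, -1.2]
gripper_width: 39.4
gripper_force: 15.0
[554.59410312 100.82952269 102.61402151] 39.38022001522688
blue [519.1 100.8  80.2 519.1 100.8  79.   81.7] (211, 105, 86, 84)
```

View pics/w2.png

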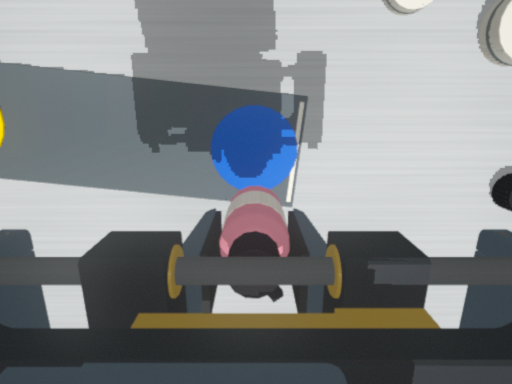

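Wrist view: pad centre near (254,148), bottle held upright at (254,220), nothing in the way. Pad is at (519,100.5).

```bash
python3 -m jog '{"jaw":[30,30,30,30,30,30,30,30,30],"slide":[[0.6,0,0],[0.6,0,0.5],[0,0,0.5],[0,0,0.5],[0,0,0.5],[0,0,0.3],[0,0,0.15],[0,0,0],[0,0,0]],"spin":[0,0,0,0,0,0,0,0,0]}' 15
python3 -m jog '{"jaw":[50,60,70,80,80,80,80,80,80,80],"slide":[[0,0,0],[0,0,0],[0,0,0],[0,0,-0.2],[0,0,-0.7],[0,0,-0.9],[0,0,-0.9],[0,0,-0.9],[0,0,-0.9],[0,0,-0.5]],"spin":[0,0,0,0,0,0,0,0,0,0]}' 15
```

```text
time_s: 6.45
ee_pos: [518.4, 100.9, 28.4]
ee_rot: [180.0, 0.1, 180.0]
force: [0.8, -0.3, -0.9]
gripper_width: 39.3
gripper_force: 15.0
time_s: 7.45
ee_pos: [518.8, 100.9, 181.0]
ee_rot: [180.0, 0.2, 180.0]
force: [-0.0, 0.2, -1.3]
gripper_width: 80.3
gripper_force: 0.0
```

```bash
python3 -m jog '{"jaw":[90,90,90,90,90,90,90,90,90],"slide":[[-0.8,-0.6,0],[-0.8,-0.6,0],[-0.8,-0.6,0],[-0.8,-0.6,0],[-0.8,-0.6,0],[-0.8,-0.6,0],[-0.4,-0.4,0],[0,0,0],[0,0,0]],"spin":[0,0,0,0,0,0,0,0,0]}' 15
python3 - <<'E'
from h import *
s=env.state();print(s["ee_pos"],s["gripper_width"])
im=env.grab_frame("wrist");w=env.camera_model("wrist");cv2.imwrite("pics/w3.png",im[:,:,::-1])
c=blob(im,(190,130,330,290),(115,60,80),(160,255,255));print("lid",circ(w,c,45),cv2.boundingRect(c))
t=env.grab_frame("top");m=env.camera_model("top")
cv2.imwrite("pics/t1.png",np.hstack([cv2.resize(im[0:290,100:420],None,fx=1.3,fy=1.3),cv2.resize(t[150:245,190:270],None,fx=4,fy=4,interpolation=2)[:377]])[:,:,::-1])
# expected outline if bottle is centred on the pad
b=np.array(circ(m,blob(t,(200,180,250,225),(100,150,60),(130,255,255)),7)[:2]);print(b)
for z in(7,99):print(z,px(m,(517.4,98.8,z)))
E
```

```text
time_s: 8.35
ee_pos: [673.1, -19.2, 177.9]
ee_rot: [180.0, -0.0, 179.9]
force: [-0.4, -0.6, 0.5]
gripper_width: 90.0
gripper_force: 0.0
[673.08743181 -19.18631678 177.9437903 ] 90.02093296565982
lid [703.  -17.9  49.9 703.  -17.9  48.6  51.2] (233, 181, 44, 44)
[516.7 115.1]
7 (np.float64(224.59130266405015), np.float64(202.83433429115536))
99 (np.float64(221.3892667833483), np.float64(197.76750097243618))
```

View pics/t1.png

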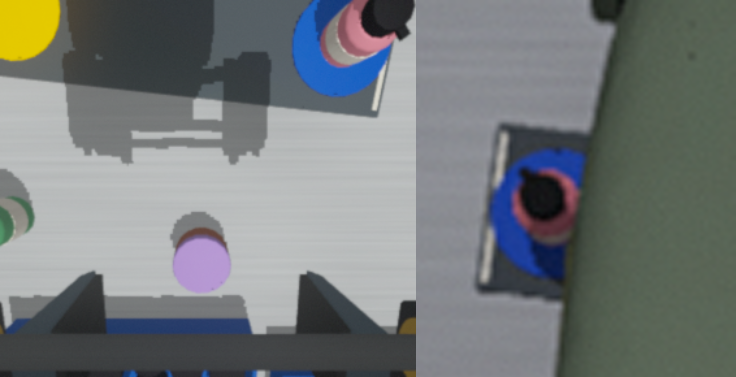

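Jar lid at (703,-17.9), 50 mm across (52 given). The jar is clear of the bin front, so grasp it.

```bash
python3 -m jog '{"jaw":[91,91,91,91,91,91,91,91,91,91],"slide":[[-1,0.03,0],[0,0,0.7],[0,0,0.9],[0,0,0.9],[0,0,0.9],[0,0,0.9],[0,0,0.9],[0,0,0.3],[0,0,0],[0,0,0]],"spin":[0,0,0,0,0,0,0,0,0,0]}' 15
python3 -m jog '{"jaw":[40,40,40,40,40,40,40],"slide":[[0,0,0],[0,0,0],[0,0,0],[0,0,0],[0,0,0],[0,0,0],[0,0,0]],"spin":[0,0,0,0,0,0,0]}' 15
python3 -m jog '{"jaw":[40,40,40,40,40,40,40,40,40,40],"slide":[[0,0,-0.5],[0,0,-0.8],[0,0,-0.8],[0.7,-0.7,-0.6],[0.7,-0.7,0],[0.7,-0.7,0],[0.9,-0.7,0],[0.9,-0.7,0],[0.8,-0.7,0],[0.5,-0.5,0]],"spin":[0,0,0,0,0,0,0,0,0,0]}' 15
python3 -m jog '{"jaw":[40,40],"slide":[[0.3,-0.5,0],[0,0,0]],"spin":[0,0]}'
python3 - <<'E'
from h import *
s=env.state();print(s["ee_pos"],s["gripper_width"])
im=env.grab_frame("wrist");w=env.camera_model("wrist");cv2.imwrite("pics/w4.png",im[:,:,::-1])
c=blob(im,(0,0,512,260),(15,150,100),(35,255,255));print("yel",circ(w,c,7),cv2.boundingRect(c))
c=blob(im,(150,100,360,300),(115,60,60),(160,255,255));print("lid",circ(w,c,45+s["ee_pos"][2]-12),cv2.boundingRect(c))
E
```

```text
time_s: 9.45
ee_pos: [704.5, -18.2, 14.5]
ee_rot: [180.0, 0.1, 180.0]
force: [0.3, -0.3, 0.8]
gripper_width: 91.0
gripper_force: 0.0
time_s: 10.15
ee_pos: [703.7, -18.6, 13.1]
ee_rot: [180.0, 0.0, 180.0]
force: [0.1, 0.1, 0.6]
gripper_width: 50.7
gripper_force: 15.0
time_s: 11.15
ee_pos: [545.7, -160.4, 94.9]
ee_rot: [-180.0, -0.0, 179.9]
force: [1.1, 0.2, -2.2]
gripper_width: 51.1
gripper_force: 15.0
time_s: 11.35
ee_pos: [537.6, -175.9, 95.0]
ee_rot: [-180.0, 0.0, 179.8]
force: [0.5, 0.6, -1.6]
gripper_width: 50.9
gripper_force: 15.0
[ 537.59557289 -175.9203698    94.98458094] 50.87460150343916
yel [ 491.6 -176.5   82.   491.6 -176.5   81.6   82.4] (207, 91, 91, 92)
lid [ 532.2 -174.6   45.1  532.2 -174.6   41.2   52. ] (211, 194, 88, 64)
```

Yellow pad is at (491.6,-176.5), diameter 82+, consistent. Place the jar.

```bash
python3 -m jog '{"jaw":[40,40,40,40,40,40,40,40,40],"slide":[[0.75,-0.02,0],[0.78,0,0.5],[0,0,0.5],[0,0,0.5],[0,0,0.5],[0,0,0.3],[0,0,0.15],[0,0,0],[0,0,0]],"spin":[0,0,0,0,0,0,0,0,0]}' 15
python3 -m jog '{"jaw":[60,70,80,90,90,90,90,90,90,90],"slide":[[0,0,0],[0,0,0],[0,0,0],[0,0,-0.2],[0,0,-0.7],[0,0,-0.9],[0,0,-0.9],[0,0,-0.9],[0,0,-0.9],[0,0,-0.5]],"spin":[0,0,0,0,0,0,0,0,0,0]}' 15
python3 -m jog '{"jaw":[90,90,90,90],"slide":[[-0.8,0,0],[-0.5,0,0],[0,0,0],[0,0,0]],"spin":[0,0,0,0]}'
python3 - <<'E'
from h import *
s=env.state();print(s["ee_pos"],s["gripper_width"])
im=env.grab_frame("wrist");w=env.camera_model("wrist")
c=blob(im,(0,0,512,260),(15,150,100),(35,255,255));h=cv2.convexHull(c);print("yel hull",circ(w,h,7),cv2.boundingRect(c))
c=blob(im,(150,60,360,250),(115,60,60),(160,255,255));print("lid",circ(w,c,52),cv2.boundingRect(c))
cv2.imwrite("pics/w5.png",im[:,:,::-1])
t=env.grab_frame("top")
cv2.imwrite("pics/t2.png",cv2.resize(t[180:250,195:360],None,fx=4.5,fy=4.5,interpolation=2)[:,:,::-1])
E
```

```text
time_s: 12.3
ee_pos: [493.3, -174.9, 20.9]
ee_rot: [-180.0, 0.1, 180.0]
force: [-0.3, 0.0, -0.9]
gripper_width: 51.0
gripper_force: 15.0
time_s: 13.3
ee_pos: [493.6, -175.3, 173.4]
ee_rot: [-179.9, 0.2, 180.0]
force: [-0.4, -0.4, -0.9]
gripper_width: 90.3
gripper_force: 0.0
time_s: 13.7
ee_pos: [531.0, -174.9, 170.4]
ee_rot: [180.0, -0.1, 180.0]
force: [-0.3, 0.0, 0.0]
gripper_width: 90.0
gripper_force: 0.0
[ 530.95725364 -174.86274519  170.3643155 ] 89.98045491501638
yel hull [ 490.3 -177.6   82.6  490.2 -177.6   82.8   83.1] (216, 101, 72, 72)
lid [ 493.8 -174.7   48.2  493.8 -174.7   47.7   48.8] (231, 121, 47, 48)
```

View pics/t2.png

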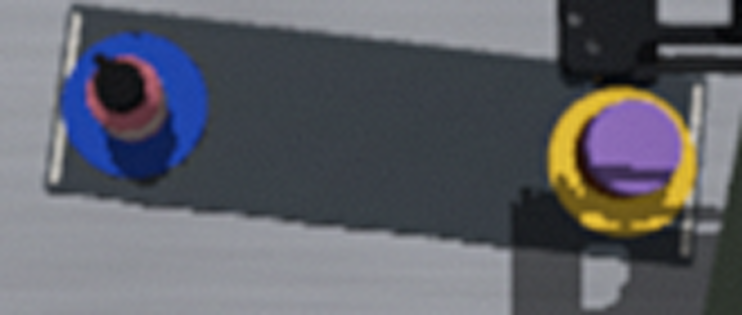

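The top crop shows the bottle centred on the blue pad: its top at (122,84) is where a centred bottle would appear. The jar is about 2 mm too far in x and 3 mm too far in y, so I regrip it and shift it.

```bash
python3 -m jog '{"jaw":[91,91,91,91,91,91,91,91,91],"slide":[[0.65,0,0],[0.6,0,0.4],[0,0,0.9],[0,0,0.9],[0,0,0.9],[0,0,0.9],[0,0,0.7],[0,0,0.3],[0,0,0]],"spin":[0,0,0,0,0,0,0,0,0]}' 15
python3 -m jog '{"jaw":[40,40,40,40,40,40,40],"slide":[[0,0,0],[0,0,0],[0,0,0],[0,0,0],[0,0,0],[0,0,0],[0,0,0]],"spin":[0,0,0,0,0,0,0]}' 15
python3 -m jog '{"jaw":[40,40,40,40,40,40,40],"slide":[[0,0,-0.15],[0,0,0],[0.07,-0.12,0],[0,0,0],[0,0,0.13],[0,0,0],[0,0,0]],"spin":[0,0,0,0,0,0,0]}' 15
python3 -m jog '{"jaw":[60,70,80,90,90,90,90,90,90,90],"slide":[[0,0,0],[0,0,0],[0,0,0],[0,0,-0.2],[0,0,-0.7],[0,0,-0.9],[0,0,-0.9],[0,0,-0.9],[0,0,-0.9],[0,0,-0.5]],"spin":[0,0,0,0,0,0,0,0,0,0]}' 15
python3 -m jog '{"jaw":[90,90,90,90],"slide":[[-0.8,0.1,0],[-0.5,0,0],[0,0,0],[0,0,0]],"spin":[0,0,0,0]}'
python3 - <<'E'
from h import *
im=env.grab_frame("wrist");w=env.camera_model("wrist")
c=blob(im,(0,0,512,260),(15,150,60),(35,255,255));h=cv2.convexHull(c);print("yel hull",circ(w,h,7),cv2.boundingRect(c))
c=blob(im,(150,60,360,250),(115,60,60),(160,255,255));print("lid",circ(w,c,52),cv2.boundingRect(c))
E
```

```text
time_s: 14.7
ee_pos: [492.9, -174.7, 19.6]
ee_rot: [179.9, -0.1, 179.9]
force: [0.4, -0.5, -0.1]
gripper_width: 91.3
gripper_force: 0.0
time_s: 15.4
ee_pos: [494.3, -175.0, 20.7]
ee_rot: [-180.0, 0.0, 180.0]
force: [-0.5, -0.1, 2.5]
gripper_width: 51.3
gripper_force: 15.0
time_s: 16.1
ee_pos: [491.9, -178.5, 20.8]
ee_rot: [180.0, -0.0, 180.0]
force: [0.6, 0.7, -1.1]
gripper_width: 51.3
gripper_force: 15.0
time_s: 17.1
ee_pos: [493.0, -178.9, 174.0]
ee_rot: [-179.9, 0.2, 180.0]
force: [0.7, -0.0, 0.2]
gripper_width: 90.0
gripper_force: 0.0
time_s: 17.5
ee_pos: [530.4, -175.4, 170.9]
ee_rot: [180.0, -0.1, 180.0]
force: [-0.5, -0.2, -0.4]
gripper_width: 89.6
gripper_force: 0.0
yel hull [ 490.3 -177.5   82.5  490.3 -177.6   82.7   83. ] (217, 102, 71, 71)
lid [ 491.4 -178.2   48.2  491.4 -178.2   47.8   48.8] (228, 119, 48, 49)
```

Jar is now within about 1 mm of the pad centre. Next, the largest puck.

```bash
python3 -m jog '{"jaw":[91,91,91,91,91,91,91,91,91,91],"slide":[[0.2,0.9,0],[0.2,1,0],[0.2,1,0],[0.2,1,0],[0.2,1,0],[0.2,1,0],[0.2,1,0],[0.2,1,0],[0.2,1,0],[0.2,1,0]],"spin":[0,0,0,0,0,0,0,0,0,0]}' 15
python3 -m jog '{"jaw":[91,91,91,91,91,91,91,91,91,91],"slide":[[0.2,1,0],[0.2,1,0],[0.2,1,0],[0.2,1,0],[0.2,1,0],[0.2,1,0],[0.2,1,0],[0.2,1,0],[0.2,0.5,0],[0,0,0]],"spin":[0,0,0,0,0,0,0,0,0,0]}'
python3 -m jog '{"jaw":[91,91,91,91,91,91,91,91,91,91],"slide":[[0,0,0],[0,0,0],[0,0,0],[0,0,0],[0,0,0],[0,0,0],[0,0,0],[0,0,0],[0,0,0],[0,0,0]],"spin":[0.9,0.9,0.9,0.9,0.9,0.9,0.9,0.9,0.9,0.9]}'
python3 -m jog '{"jaw":[91,91,91,91,91],"slide":[[0,0,0],[0,0,0],[0,0,0],[0,0,0],[0,0,0]],"spin":[0.9,0.9,0.45,0,0]}'
python3 - <<'E'
from h import *
s=env.state();print(s["ee_pos"],s["ee_rot"],s["qpos"])
im=env.grab_frame("wrist");w=env.camera_model("wrist");cv2.imwrite("pics/w6.png",im[:,:,::-1])
for z in (25,):
  c=blob(im,(150,60,370,255),(0,0,190),(180,60,255));print("puck",circ(w,c,z),cv2.boundingRect(c))
print(px(w,(415,332,25)))
t=env.grab_frame("top");m=env.camera_model("top")
c=blob(t,(116,172,140,200),(0,0,0),(180,255,55));print("cap",circ(m,c,24))
E
```

```text
time_s: 18.55
ee_pos: [469.9, 122.1, 171.2]
ee_rot: [-180.0, -0.0, 179.9]
force: [0.3, -0.1, 0.5]
gripper_width: 91.1
gripper_force: 0.0
time_s: 19.55
ee_pos: [416.5, 377.1, 170.9]
ee_rot: [-180.0, -0.0, -179.9]
force: [0.8, 0.1, -0.2]
gripper_width: 90.9
gripper_force: 0.0
time_s: 20.55
ee_pos: [417.6, 374.3, 171.1]
ee_rot: [-180.0, 0.1, 107.6]
force: [0.6, 0.8, 0.0]
gripper_width: 90.9
gripper_force: 0.0
time_s: 21.05
ee_pos: [417.6, 375.2, 171.1]
ee_rot: [-180.0, 0.0, 90.0]
force: [0.2, 0.7, 0.4]
gripper_width: 91.0
gripper_force: 0.0
[417.60293421 375.21460943 171.14218845] [-1.79995879e+02  3.46176245e-02  8.99776212e+01] [ 4.07809567e+01  1.77638986e+01  9.30274850e+01 -2.51444592e-02
  6.92343592e+01  4.08122569e+01]
puck [415.9 423.   39.7 415.9 422.9  39.4  40.1] (234, 115, 36, 38)
(np.float64(250.98764648752405), np.float64(211.31866107781184))
cap [556.2 353.8  37.9 556.2 353.8  34.3  42.4]
```

View pics/w6.png

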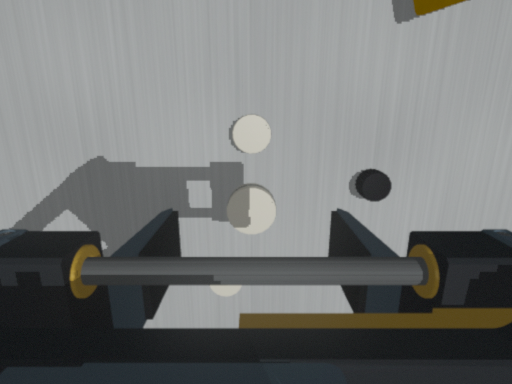

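Puck (largest) is at (251,209) in the wrist view, partly in shadow. Small ones at (251,134) and (226,287); cap at (373,185).

Run:
```python
from h import *
im=env.grab_frame("wrist");w=env.camera_model("wrist")
c=blob(im,(215,170,290,245),(15,14,60),(50,80,255));print("puck",circ(w,cv2.convexHull(c),25),cv2.boundingRect(c))
c=blob(im,(355,165,395,205),(0,0,0),(180,255,50));print("cap",circ(w,c,24),cv2.boundingRect(c))
```

```text
puck [415.  333.9  58.4 415.  333.8  57.6  59.9] (227, 186, 49, 48)
cap [556.6 364.3  36.9 556.6 364.3  33.6  40.7] (356, 170, 34, 31)
```

```bash
python3 -m jog '{"jaw":[91,91,91,91,91,91,91,91,91,91],"slide":[[-0.7,-0.09,0],[-0.7,0,0.5],[0,0,0.9],[0,0,0.9],[0,0,0.9],[0,0,0.9],[0,0,0.9],[0,0,0.4],[0,0,0.1],[0,0,0]],"spin":[0,0,0,0,0,0,0,0,0,0]}' 15
python3 -m jog '{"jaw":[50,50,50,50,50,50],"slide":[[0,0,0],[0,0,0],[0,0,0],[0,0,0],[0,0,0],[0,0,0]],"spin":[0,0,0,0,0,0]}' 15
```

```text
time_s: 22.2
ee_pos: [415.1, 334.8, 6.4]
ee_rot: [180.0, -0.0, 90.0]
force: [0.1, 0.2, -0.4]
gripper_width: 91.0
gripper_force: 0.0
time_s: 22.8
ee_pos: [414.8, 334.5, 6.1]
ee_rot: [180.0, -0.0, 90.0]
force: [0.9, 0.9, 0.8]
gripper_width: 50.4
gripper_force: 0.0
```

Run:
```python
from h import *
s=env.state();print(s["gripper_width"],s["gripper_force"],s["force"],s["ee_pos"])
im=env.grab_frame("wrist");t=env.grab_frame("scene")
cv2.imwrite("pics/w7.png",np.hstack([cv2.resize(im[60:384,90:420],None,fx=1.2,fy=1.2),cv2.resize(t[150:280,350:480],(389,389),interpolation=2)])[:,:,::-1])
```

```text
50.372611858133666 0.0 [0.90443775 0.88795944 0.77637656] [414.78211767 334.52266598   6.1471492 ]
```

View pics/w7.png

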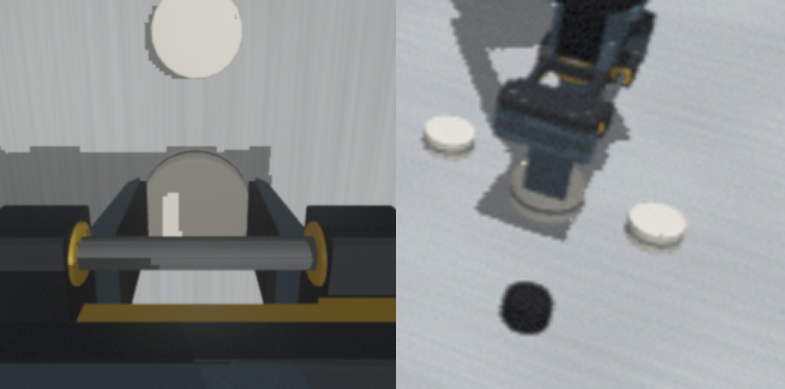

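Run:
```python
from h import *
im=env.grab_frame("wrist");w=env.camera_model("wrist");T=w["camera_from_world"];print("cam",-T[:3,:3].T@T[:3,3])
for z in(0,25):
    print(z,"near",onz(w,254,185,z),"left",onz(w,90+147/1.2,60+220/1.2,z),"right",onz(w,90+248/1.2,60+220/1.2,z))
for x in(390,440):
    for z in (6,25): print("tip",x,z,px(w,(x,334.5+16,z)),px(w,(x,334.5-16,z)))
cv2.imwrite("pics/w8.png",cv2.resize(im[160:340,160:340],None,fx=3.3,fy=3.3,interpolation=2)[:,:,::-1])
```

```text
cam [416.04729866 409.90150871 200.59597485]
0 near [415.86051295 358.95954164   0.        ] left [385.8537244  315.53310371   0.        ] right [446.62811843 315.48805102   0.        ]
25 near [415.88379179 365.30836882  25.        ] left [389.61670796 327.29410802  25.        ] right [442.81687299 327.25467019  25.        ]
tip 390 6 (np.float64(215.53465134671316), np.float64(199.42539507909575)) (np.float64(217.12293486480183), np.float64(243.14106502501772))
tip 390 25 (np.float64(211.70660233375247), np.float64(208.50020318818352)) (np.float64(213.61350556839415), np.float64(255.95259089710737))
tip 440 6 (np.float64(289.9182427005993), np.float64(199.372386942484)) (np.float64(288.51783233882065), np.float64(243.09246016847553))
tip 440 25 (np.float64(293.4513737334248), np.float64(208.4424894159295)) (np.float64(291.7630718537388), np.float64(255.90011668465957))
```

View pics/w8.png

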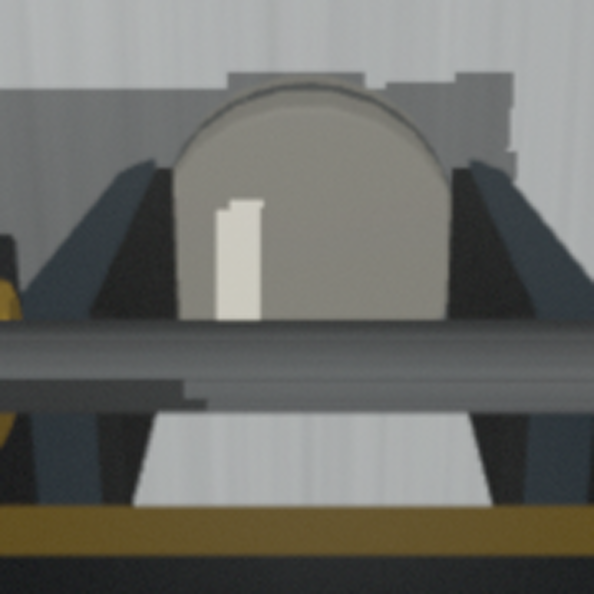

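The crop shows the fingers hiding the puck's sides, so the real tips sit above z≈25 when open: the tips swing up as they open, since the TCP is defined for shut fingers. I open, go 16 mm lower while watching the force, and close again.

```bash
python3 -m jog '{"jaw":[91,91,91,91,91,91,91,91],"slide":[[0,0,0],[0,0,0],[0,0,0],[-0.1,0,0],[0,0,0.2],[0,0,0.2],[0,0,0.13],[0,0,0]],"spin":[0,0,0,0,0,0,0,0]}' 15
python3 -m jog '{"jaw":[50,50,50,50,50,50],"slide":[[0,0,0],[0,0,0],[0,0,0],[0,0,0],[0,0,0],[0,0,0]],"spin":[0,0,0,0,0,0]}' 15
```

```text
time_s: 23.75
ee_pos: [414.2, 331.1, -10.8]
ee_rot: [-179.9, 0.1, 90.0]
force: [-0.5, -0.1, 0.7]
gripper_width: 91.1
gripper_force: 0.0
time_s: 24.35
ee_pos: [414.8, 331.6, -9.7]
ee_rot: [180.0, -0.0, 90.0]
force: [0.8, -0.6, 0.6]
gripper_width: 59.4
gripper_force: 15.0
```

Gripped at 59.4 mm: that is the 60 mm puck. Lift high enough to clear the bottle and carry it to the halfway point (505,-38.3).

```bash
python3 -m jog '{"jaw":[50,50,50,50,50,50,50,50,50,50],"slide":[[0,0,-0.5],[0,0,-0.8],[0,0,-0.9],[-0.3,0,-0.9],[-0.7,0.2,-0.8],[-0.8,0.2,-0.3],[-1,0.3,0],[-1,0.3,0],[-1,0.3,0],[-1,0.3,0]],"spin":[0,0,0,0,0,0,0,0,0,0]}' 20
python3 -m jog '{"jaw":[50,50,50,50,50,50,50,50,50,50],"slide":[[-1,0.3,0],[-1,0.3,0],[-1,0.3,0],[-1,0.2,0],[-0.8,0.2,0],[-0.5,0.2,0],[-0.2,0.1,0],[0,0,0],[0,0,0],[0,0,0]],"spin":[0,0,0,0,0,0,0,0,0,0]}'
python3 - <<'E'
from h import *
im=env.grab_frame("wrist");w=env.camera_model("wrist");cv2.imwrite("pics/w9.png",im[:,:,::-1]);s=env.state();p=s["ee_pos"];print(p)
# held puck: near edge column scan
zb=p[2]+9.7
col=im[150:262,254].astype(int);print(zb,[(150+i,tuple(map(int,col[i]))) for i in range(20,112,3)])
print("expect near edge if centred: base",px(w,(p[0],p[1]+30,zb)),"top",px(w,(p[0],p[1]+30,zb+25)),"+2mm",px(w,(p[0],p[1]+32,zb+25)))
E
```

```text
time_s: 25.35
ee_pos: [462.6, 156.2, 116.1]
ee_rot: [180.0, -0.0, 90.0]
force: [0.3, -0.0, -1.4]
gripper_width: 59.1
gripper_force: 20.0
time_s: 26.35
ee_pos: [510.2, -6.6, 116.1]
ee_rot: [-180.0, -0.0, 90.0]
force: [-0.3, 0.3, -0.6]
gripper_width: 59.1
gripper_force: 20.0
[510.2031679   -6.66670898 116.1274673 ]
125.82746730162835 [(170, (66, 73, 75)), (173, (66, 71, 74)), (176, (68, 73, 75)), (179, (67, 73, 75)), (182, (65, 71, 73)), (185, (137, 136, 128)), (188, (95, 101, 98)), (191, (136, 135, 128)), (194, (171, 170, 161)), (197, (207, 206, 196)), (200, (150, 148, 139)), (203, (149, 148, 140)), (206, (149, 149, 139)), (209, (150, 149, 139)), (212, (204, 202, 193)), (215, (157, 156, 147)), (218, (150, 149, 140)), (221, (149, 148, 139)), (224, (150, 148, 139)), (227, (154, 152, 143)), (230, (188, 186, 176)), (233, (223, 221, 211)), (236, (223, 221, 211)), (239, (223, 220, 211)), (242, (223, 220, 211)), (245, (223, 220, 210)), (248, (222, 220, 211)), (251, (222, 220, 211)), (254, (222, 220, 210)), (257, (111, 110, 104)), (260, (88, 89, 87))]
expect near edge if centred: base (np.float64(252.2413196939983), np.float64(182.6135602699939)) top (np.float64(251.94489377613047), np.float64(193.4627226512867)) +2mm (np.float64(251.9394397435281), np.float64(189.94776184766857))
```

Puck sits within about 1 mm of the grip centre. Lower it at the halfway point.

```bash
python3 -m jog '{"jaw":[50,50,50,50,50,50,50,50,50,50],"slide":[[-0.53,-0.1,0],[-0.5,-0.07,0],[0,0,0.5],[0,0,0.9],[0,0,0.9],[0,0,0.8],[0,0,0.6],[0,0,0.2],[0,0,0],[0,0,0]],"spin":[0,0,0,0,0,0,0,0,0,0]}' 20
```

```text
time_s: 27.4
ee_pos: [506.1, -38.6, -0.1]
ee_rot: [179.9, 0.0, 90.0]
force: [-0.4, -0.1, -0.0]
gripper_width: 59.3
gripper_force: 20.0
```

```bash
python3 -m jog '{"jaw":[50,50,50,70,80,91,91,91,91,91],"slide":[[0,-0.04,0.17],[0,0,0],[0,0,0],[0,0,0],[0,0,0],[0,0,0],[0,0,-0.4],[0,0,-0.9],[0,0,-0.9],[0,0,-0.9]],"spin":[0,0,0,0,0,0,0,0,0,0]}' 20
python3 -m jog '{"jaw":[91,91,91,91,91,91,91,91,91],"slide":[[0.3,0,-0.9],[0.7,0,-0.9],[0.3,0,-0.7],[0,0,0],[0,0,0],[0,0,0],[0,0,0],[0,0,0],[0,0,0]],"spin":[0,0,0,0,0,0,0,0,0]}' 20
python3 - <<'E'
from h import *
im=env.grab_frame("wrist");w=env.camera_model("wrist");s=env.state();print(s["ee_pos"])
c=blob(im,(190,140,330,255),(15,10,60),(50,80,255));print("puck",circ(w,cv2.convexHull(c),29),cv2.boundingRect(c))
t=env.grab_frame("top");m=env.camera_model("top")
c=blob(t,(262,192,295,228),(0,0,85),(60,90,255));print("puck top",circ(m,cv2.convexHull(c),29),cv2.boundingRect(c))
cv2.imwrite("pics/w10.png",np.hstack([cv2.resize(im[80:280,140:400],None,fx=1.5,fy=1.5),cv2.resize(t[175:250,195:360],None,fx=2.4,fy=4,interpolation=2)])[:,:,::-1])
E
```

```text
time_s: 28.4
ee_pos: [504.2, -38.4, 88.9]
ee_rot: [180.0, -0.0, 90.0]
force: [0.4, 0.4, 0.4]
gripper_width: 90.6
gripper_force: 0.0
time_s: 29.3
ee_pos: [503.9, 0.3, 161.4]
ee_rot: [-179.9, -0.0, 89.9]
force: [0.5, 0.6, 1.0]
gripper_width: 91.0
gripper_force: 0.0
[5.04014819e+02 3.45178128e-01 1.61593942e+02]
puck [505.6 -35.9  60.8 505.5 -35.8  58.9  63.9] (229, 182, 52, 54)Traceback (most recent call last):
  File "<stdin>", line 5, in <module>
cv2.error: OpenCV(4.12.0) /io/opencv/modules/imgproc/src/convhull.cpp:143: error: (-215:Assertion failed) total >= 0 && (depth == CV_32F || depth == CV_32S) in function 'convexHull'
```

Puck stands at about (505.5,-38), as planned. On to the spacer; the top view of the puck gets checked from there.

```bash
python3 -m jog '{"jaw":[91,91,91,91,91,91,91,91,91,91],"slide":[[-0.8,-0.2,0],[-1,-0.2,0],[-1,-0.2,0],[-1,-0.2,0],[-1,-0.2,0],[-1,-0.2,0],[-1,-0.2,0],[-1,-0.2,0],[-1,-0.2,0],[-0.9,-0.1,0]],"spin":[0,0,0,0,0,0,0,0,0,0]}' 20
python3 -m jog '{"jaw":[91,91,91],"slide":[[-0.15,0,0],[0,0,0],[0,0,0]],"spin":[0,0,0]}'
python3 - <<'E'
from h import *
im=env.grab_frame("wrist");w=env.camera_model("wrist");s=env.state();print(s["ee_pos"])
c=blob(im,(170,120,340,258),(8,90,40),(30,255,255));print("spacer",circ(w,c,16),cv2.boundingRect(c))
t=env.grab_frame("top");m=env.camera_model("top")
for k,r,lo,hi,z in(("puck",(262,192,295,228),(0,0,120),(180,90,255),29),("lid",(310,190,355,240),(115,60,60),(160,255,255),52),("blue",(200,180,250,225),(100,150,40),(130,255,255),7),("yel",(310,190,355,240),(15,150,60),(35,255,255),7)):
    c=blob(t,r,lo,hi)
    if c is not None: print(k,circ(m,cv2.convexHull(c),z),cv2.boundingRect(c))
cv2.imwrite("pics/w10.png",np.hstack([cv2.resize(im[80:280,140:400],(390,300)),cv2.resize(t[175:250,195:360],(400,300),interpolation=2)])[:,:,::-1])
E
```

```text
time_s: 30.4
ee_pos: [446.3, -291.9, 162.0]
ee_rot: [-180.0, -0.0, 89.9]
force: [-0.0, 0.8, -0.1]
gripper_width: 91.5
gripper_force: 0.0
time_s: 30.7
ee_pos: [446.9, -294.0, 161.9]
ee_rot: [-180.0, -0.1, 90.0]
force: [-0.1, 0.6, 0.9]
gripper_width: 91.2
gripper_force: 0.0
[ 447.0074142  -293.82035827  161.93727459]
spacer [ 448.3 -329.9   44.6  448.3 -329.9   43.4   46. ] (236, 187, 38, 38)
puck [502.7 -40.2  58.2 502.9 -40.1  58.7  59.4] (268, 197, 24, 24)
lid [ 489.2 -177.7   48.8  489.4 -177.4   49.    51. ] (327, 204, 21, 20)
blue [517.3  98.9  82.4 517.4  98.8  82.6  83.9] (209, 187, 32, 33)
yel [ 487.9 -178.4   82.5  488.1 -178.6   83.3   84.2] (317, 200, 33, 33)
```

View pics/w10.png

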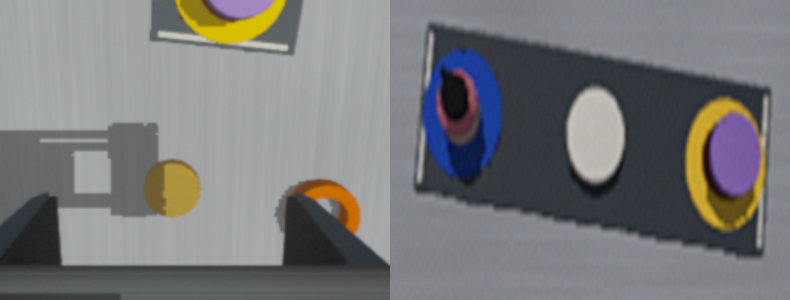

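Top view: the puck at (502.7,-40.2) agrees with the pad midpoint (502.6,-39.8) in the same camera, and the jar and bottle look centred. Spacer is at (448.3,-330.5); the ring is clear.

```bash
python3 -m jog '{"jaw":[91,91,91,91,91,91,91,91,91,91],"slide":[[-0.62,0.04,0],[-0.6,0,0.6],[0,0,0.9],[0,0,0.9],[0,0,0.9],[0,0,0.9],[0,0,0.9],[0,0,0.5],[0,0,0.25],[0,0,0]],"spin":[0,0,0,0,0,0,0,0,0,0]}' 20
python3 -m jog '{"jaw":[35,35,35,35,35,35,35],"slide":[[0,0,0],[0,0,0],[0,0,0],[0,0,0],[0,0,0],[0,0,0],[0,0,0]],"spin":[0,0,0,0,0,0,0]}' 20
```

```text
time_s: 31.8
ee_pos: [447.9, -331.5, -14.3]
ee_rot: [-179.9, -0.1, 90.0]
force: [-0.3, 0.4, -0.3]
gripper_width: 90.8
gripper_force: 0.0
time_s: 32.5
ee_pos: [448.0, -331.5, -13.3]
ee_rot: [-180.0, -0.0, 90.0]
force: [-0.6, 0.6, 0.6]
gripper_width: 44.7
gripper_force: 20.0
```

```bash
python3 -m jog '{"jaw":[35,35,35,35,35,35,35,35,35,35],"slide":[[0,0,-0.4],[0,0,-0.8],[0,0,-0.9],[0.2,0,-0.9],[0.5,0.2,-0.5],[0.9,0.2,0],[0.9,0.2,0],[1,0.2,0],[1,0.2,0],[1,0.2,0]],"spin":[0,0,0,0,0,0,0,0,0,0]}' 20
python3 -m jog '{"jaw":[35,35,35,35,35,35,35,35,35,35],"slide":[[1,0.2,0],[1,0.2,0],[1,0.2,0],[1,0.2,0],[0.8,0.1,0],[0.4,0,0],[0,0,0],[0,0,0],[0,0,0],[0,0,0]],"spin":[0,0,0,0,0,0,0,0,0,0]}' 20
python3 - <<'E'
from h import *
im=env.grab_frame("wrist");w=env.camera_model("wrist");s=env.state();p=s["ee_pos"];print(p)
zb=p[2]+13.3
c=blob(im,(170,120,340,300),(8,90,40),(30,255,255));print(cv2.boundingRect(c))
print("expected near edge base/top, and 2 mm nearer",px(w,(p[0],p[1]+23,zb)),px(w,(p[0],p[1]+23,zb+16)),px(w,(p[0],p[1]+25,zb)))
c=blob(im,(150,60,350,230),(15,10,100),(50,60,255));print("puck",circ(w,cv2.convexHull(c),29),cv2.boundingRect(c))
cv2.imwrite("pics/w11.png",im[:,:,::-1])
E
```

```text
time_s: 33.5
ee_pos: [484.4, -165.4, 92.2]
ee_rot: [180.0, 0.0, 89.9]
force: [0.4, 0.2, -1.2]
gripper_width: 44.7
gripper_force: 20.0
time_s: 34.5
ee_pos: [511.2, -11.6, 91.6]
ee_rot: [-180.0, 0.0, 89.9]
force: [0.9, -0.2, -1.4]
gripper_width: 44.1
gripper_force: 20.0
[511.29298331 -11.47324984  91.56227805]
(216, 197, 77, 61)
expected near edge base/top, and 2 mm nearer (np.float64(252.1280913519885), np.float64(194.94834574154785)) (np.float64(251.94157092722088), np.float64(202.71730798848293)) (np.float64(252.11551873221174), np.float64(191.85812431417318))
puck [501.6 -19.8  38.8 508.4 -36.7  59.6  68.7] (217, 187, 61, 42)
```

View pics/w11.png

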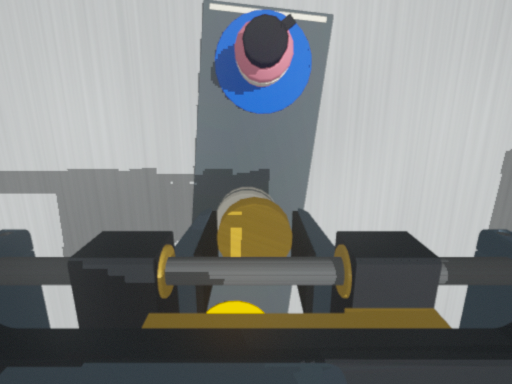

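Spacer hangs level and centred within about 1 mm. Lower in two steps.

```bash
python3 -m jog '{"jaw":[35,35,35,35,35,35,35,35,35],"slide":[[-0.45,-0.12,0],[-0.44,-0.1,0],[0,0,0.5],[0,0,0.8],[0,0,0.7],[0,0,0.3],[0,0,0],[0,0,0],[0,0,0]],"spin":[0,0,0,0,0,0,0,0,0]}' 20
python3 - <<'E'
from workcell import env
import time
print(env.state()["ee_pos"],env.state()["qpos"])
E
```

```text
time_s: 35.45
ee_pos: [505.7, -37.6, 23.6]
ee_rot: [179.9, 0.0, 89.9]
force: [0.4, 0.2, -0.1]
gripper_width: 45.0
gripper_force: 20.0
[505.68386251 -37.55413955  23.56918404] [-5.54854144e+00  2.18671291e+01  1.11525775e+02  3.47765747e-03
  4.64767348e+01 -5.49621044e+00]
```

```bash
python3 -m jog '{"jaw":[35,35,35,35,35],"slide":[[0,0,0.12],[-0.02,-0.03,0.1],[0,0,0.03],[0,0,0],[0,0,0]],"spin":[0,0,0,0,0]}' 20
python3 -m jog '{"jaw":[50,60,70,80,91,91,91,91,91,91],"slide":[[0,0,0],[0,0,0],[0,0,0],[0,0,0],[0,0,0],[0,0,-0.4],[0,0,-0.9],[0,0,-0.9],[0,0,-0.9],[0.5,0,-0.9]],"spin":[0,0,0,0,0,0,0,0,0,0]}' 20
python3 -m jog '{"jaw":[91,91,91,91],"slide":[[0.7,0,-0.7],[0,0,0],[0,0,0],[0,0,0]],"spin":[0,0,0,0]}' 20
python3 - <<'E'
from h import *
im=env.grab_frame("wrist");w=env.camera_model("wrist");s=env.state();p=s["ee_pos"];print(p)
c=blob(im,(170,120,340,258),(8,90,40),(30,255,255));print("spacer",circ(w,cv2.convexHull(c),45),cv2.boundingRect(c))
c=blob(im,(170,120,340,258),(8,10,60),(50,255,255));print("puck+",circ(w,cv2.convexHull(c),29),cv2.boundingRect(c))
E
```

```text
time_s: 35.95
ee_pos: [504.0, -37.9, 15.6]
ee_rot: [180.0, 0.0, 90.0]
force: [-1.0, -1.1, 5.8]
gripper_width: 44.7
gripper_force: 20.0
time_s: 36.95
ee_pos: [504.0, -23.7, 137.1]
ee_rot: [179.9, 0.0, 89.9]
force: [0.0, -0.7, 1.1]
gripper_width: 90.7
gripper_force: 0.0
time_s: 37.35
ee_pos: [503.0, -2.4, 155.1]
ee_rot: [-179.9, 0.0, 89.9]
force: [-0.3, -0.2, -0.2]
gripper_width: 91.1
gripper_force: 0.0
[502.95927036  -2.44964324 154.91636037]
spacer [504.9 -36.1  45.4 505.  -36.2  43.7  48. ] (235, 192, 41, 43)
puck+ [505.4 -36.   61.2 505.3 -36.1  58.7  64.3] (229, 181, 54, 55)
```

Spacer sits at (504.9,-36.1) against the puck at (505.4,-36.0) in the same view: concentric. Now the cap.

```bash
python3 -m jog '{"jaw":[91,91,91,91,91,91,91,91,91,91],"slide":[[0.8,0.1,0],[1,0.1,0],[1,0.1,0],[1,0.1,0],[1,0.1,0],[1,0.1,0],[1,0.2,0],[1,0.2,0],[1,0.2,0],[1,0.2,0]],"spin":[0,0,0,0,0,0,0,0,0,0]}' 20
python3 -m jog '{"jaw":[91,91,91,91,91,91,91],"slide":[[1,0.2,0],[1,0.2,0],[0.8,0.1,0],[0.5,0,0],[0,0,0],[0,0,0],[0,0,0]],"spin":[0,0,0,0,0,0,0]}' 20
python3 - <<'E'
from h import *
im=env.grab_frame("wrist");w=env.camera_model("wrist");s=env.state();p=s["ee_pos"];print(p)
for V in(45,60,80):
    c=blob(im,(200,150,310,255),(0,0,0),(180,255,V));print("cap",circ(w,c,24),cv2.boundingRect(c))
cv2.imwrite("pics/w12.png",cv2.resize(im[120:290,160:360],None,fx=3,fy=3,interpolation=2)[:,:,::-1])
E
```

```text
time_s: 38.4
ee_pos: [546.1, 292.3, 154.6]
ee_rot: [-179.9, 0.1, 89.9]
force: [-0.6, -0.4, -0.5]
gripper_width: 91.3
gripper_force: 0.0
time_s: 39.1
ee_pos: [561.1, 389.6, 156.0]
ee_rot: [-180.0, 0.0, 89.9]
force: [0.5, -0.7, 0.3]
gripper_width: 90.9
gripper_force: 0.0
[561.233955   389.70013437 156.24247116]
cap [551.2 363.8  13.3 552.6 363.3  12.8  22. ] (240, 190, 13, 22)
cap [561.7 364.6  35.2 561.7 364.7  33.4  37.1] (239, 184, 30, 32)
cap [561.8 364.6  36.4 561.8 364.6  34.8  38.3] (238, 183, 32, 34)
```

View pics/w12.png

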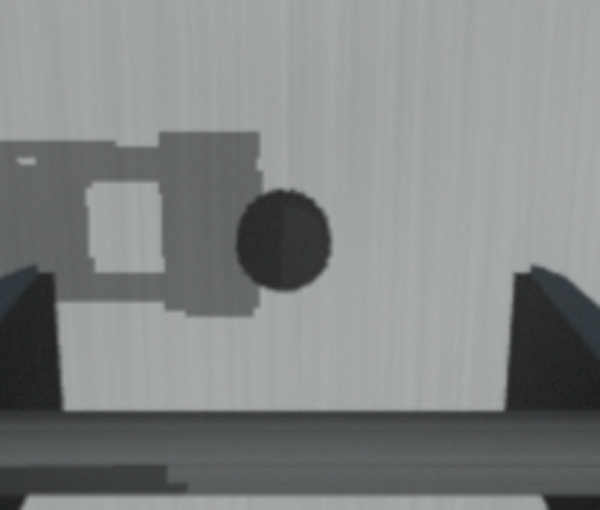

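Cap is at (561.8,364), 37–38 mm across as given.

```bash
python3 -m jog '{"jaw":[91,91,91,91,91,91,91,91,91,91],"slide":[[-0.46,0.02,0],[-0.4,0,0.5],[0,0,0.9],[0,0,0.9],[0,0,0.9],[0,0,0.9],[0,0,0.8],[0,0,0.4],[0,0,0.17],[0,0,0]],"spin":[0,0,0,0,0,0,0,0,0,0]}' 12
python3 -m jog '{"jaw":[28,28,28,28,28,28,28,28],"slide":[[0,0,0],[0,0,0],[0,0,0],[0,0,0],[0,0,0],[0,0,0],[0,0,0],[0,0,0]],"spin":[0,0,0,0,0,0,0,0]}' 12
```

```text
time_s: 40.15
ee_pos: [562.0, 364.8, -7.8]
ee_rot: [180.0, 0.0, 89.9]
force: [-0.6, 0.0, -1.1]
gripper_width: 91.1
gripper_force: 0.0
time_s: 40.95
ee_pos: [561.8, 365.3, -8.0]
ee_rot: [-180.0, -0.0, 90.0]
force: [-0.0, -0.6, -1.1]
gripper_width: 35.0
gripper_force: 12.0
```

```bash
python3 -m jog '{"jaw":[28,28,28,28,28,28,28,28,28,28],"slide":[[0,0,-0.4],[0,0,-0.8],[0,0,-0.9],[-0.2,0,-0.9],[-0.5,-0.1,-0.8],[-0.8,-0.1,-0.4],[-1,-0.2,0],[-1,-0.2,0],[-1,-0.2,0],[-1,-0.2,0]],"spin":[0,0,0,0,0,0,0,0,0,0]}' 12
python3 -m jog '{"jaw":[28,28,28,28,28,28,28,28,28,28],"slide":[[-1,-0.2,0],[-1,-0.2,0],[-1,-0.2,0],[-1,-0.2,0],[-1,-0.1,0],[-0.8,-0.1,0],[-0.5,-0.1,0],[-0.3,0,0],[0,0,0],[0,0,0]],"spin":[0,0,0,0,0,0,0,0,0,0]}' 12
python3 - <<'E'
from h import *
im=env.grab_frame("wrist");w=env.camera_model("wrist");s=env.state();p=s["ee_pos"];print(p)
zb=p[2]+8
print("near edge base/top",px(w,(p[0],p[1]+19,zb)),px(w,(p[0],p[1]+19,zb+24)),px(w,(p[0],p[1]+21,zb)))
cv2.imwrite("pics/w13.png",cv2.resize(im[150:300,160:360],None,fx=3.5,fy=3.5,interpolation=2)[:,:,::-1])
col=im[:,254].max(1);print([(v,int(col[v])) for v in range(186,256,2)])
E
```

```text
time_s: 41.95
ee_pos: [531.5, 199.3, 119.0]
ee_rot: [179.9, -0.0, 90.0]
force: [-0.3, -0.0, 0.1]
gripper_width: 35.5
gripper_force: 12.0
time_s: 42.95
ee_pos: [498.8, 2.9, 118.1]
ee_rot: [180.0, -0.0, 90.0]
force: [0.4, 0.1, 0.1]
gripper_width: 35.2
gripper_force: 12.0
[498.72135259   3.12854492 117.98883278]
near edge base/top (np.float64(252.25967802502223), np.float64(198.53641603186938)) (np.float64(252.0056314759953), np.float64(210.75340868776442)) (np.float64(252.2539775178308), np.float64(195.55386262722337))
[(186, 80), (188, 78), (190, 79), (192, 79), (194, 114), (196, 112), (198, 140), (200, 148), (202, 159), (204, 157), (206, 146), (208, 56), (210, 42), (212, 41), (214, 40), (216, 40), (218, 42), (220, 44), (222, 43), (224, 43), (226, 41), (228, 42), (230, 39), (232, 41), (234, 39), (236, 41), (238, 39), (240, 39), (242, 41), (244, 39), (246, 40), (248, 39), (250, 37), (252, 39), (254, 40)]
```

View pics/w13.png

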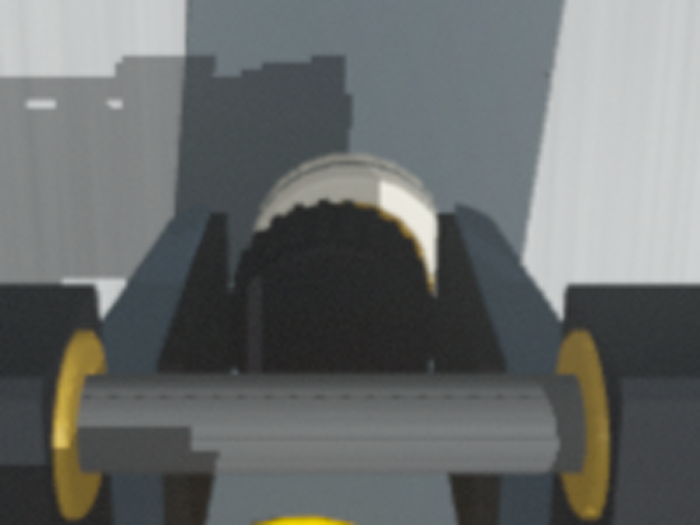

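The cap is gripped about 5 mm off along y: its near base edge is at v=207 instead of 198.5, and the top rim agrees. I correct for that when placing, so the tool goes to y≈-34.

```bash
python3 -m jog '{"jaw":[28,28,28,28,28,28,28,28,28,28],"slide":[[-0.64,0.1,0],[-0.6,0.09,0],[0,0,0.5],[0,0,0.8],[0,0,0.8],[0,0,0.4],[0,0,0],[0,0,0],[0,0,0],[0,0,0]],"spin":[0,0,0,0,0,0,0,0,0,0]}' 12
python3 - <<'E'
from h import *
t=env.grab_frame("scene");im=env.grab_frame("wrist");w=env.camera_model("wrist");p=env.state()["ee_pos"];print(p)
cv2.imwrite("pics/w14.png",np.hstack([cv2.resize(im[120:300,160:360],(440,396),interpolation=2),cv2.resize(t[140:240,200:290],(356,396),interpolation=2)])[:,:,::-1])
for n,y,r,z in(("puck",-38.8,30,29),("spacer",-38.8,23,45),("capbase",-38.8,18.5,p[2]+8)):print(n,px(w,(504.6,y+r,z)))
E
```

```text
time_s: 44.0
ee_pos: [505.0, -34.8, 43.9]
ee_rot: [179.9, 0.0, 90.0]
force: [-0.5, -0.2, -0.2]
gripper_width: 35.5
gripper_force: 12.0
[504.66341878 -34.87588481  43.66749529]
puck (np.float64(252.3098584896503), np.float64(179.77631930653757))
spacer (np.float64(252.22715890733917), np.float64(195.55204792701875))
capbase (np.float64(252.19551445879597), np.float64(205.1024386120895))
```

View pics/w14.png

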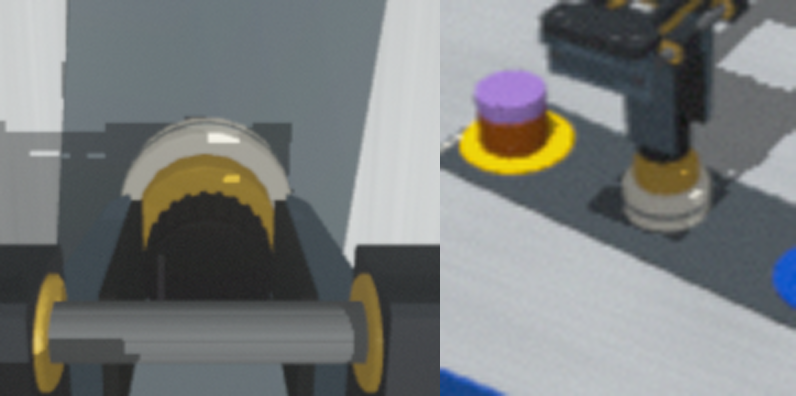

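The cap's near edge reads about 1 mm too far to -y; correct that and set it down.

```bash
python3 -m jog '{"jaw":[28,28,28,28,28],"slide":[[0.04,0,0.1],[0,0,0.1],[0,0,0.03],[0,0,0],[0,0,0]],"spin":[0,0,0,0,0]}' 12
python3 -m jog '{"jaw":[40,45,55,65,75,85,85,85,85,85],"slide":[[0,0,0],[0,0,0],[0,0,0],[0,0,0],[0,0,0],[0,0,-0.3],[0,0,-0.8],[0,0,-0.9],[0,0,-0.9],[0,0,-0.9]],"spin":[0,0,0,0,0,0,0,0,0,0]}' 12
python3 -m jog '{"jaw":[85,85,85,85,85,85,85,85,85,85],"slide":[[-0.2,-0.8,-0.2],[0,-1,0],[0,-1,0],[0,-1,0],[-0.5,-1,0],[-1,-0.5,0],[-1,0,0],[-1,0,0],[0,0,0],[0,0,0]],"spin":[0,0,0,0,0,0,0,0,0,0]}'
python3 - <<'E'
from h import *
t=env.grab_frame("top");m=env.camera_model("top");sc=env.grab_frame("scene")
L=(("green",(330,120,358,160),(40,80,20),(90,255,255),62),("ring",(385,170,420,200),(0,150,80),(12,255,255),20),("blue",(200,180,250,225),(100,150,40),(130,255,255),7),("yel",(310,190,355,240),(15,150,60),(35,255,255),7),("lid",(310,190,355,240),(115,60,60),(160,255,255),52),("spacer",(262,192,295,228),(8,90,40),(30,255,255),45),("stack",(262,192,295,228),(0,0,120),(180,90,255),29))
for k,r,lo,hi,z in L:
    c=blob(t,r,lo,hi)
    if c is not None: print(k,circ(m,cv2.convexHull(c),z),cv2.boundingRect(c))
h=cv2.cvtColor(t,cv2.COLOR_RGB2HSV);
c=blob(t,(268,192,290,218),(0,0,0),(180,255,62));print("cap?",circ(m,c,69),cv2.boundingRect(c),"expect",px(m,(502.7,-39.8,69)),px(m,(502.7,-39.8,45)))
cv2.imwrite("pics/end.png",np.hstack([cv2.resize(t[170:250,195:360],(490,380),interpolation=2),cv2.resize(sc[140:270,190:330],(300,380),interpolation=2)])[:,:,::-1])
E
```

```text
time_s: 44.6
ee_pos: [504.3, -33.6, 36.7]
ee_rot: [180.0, -0.0, 89.9]
force: [-1.9, 0.6, 6.1]
gripper_width: 35.5
gripper_force: 12.0
time_s: 45.6
ee_pos: [504.1, -33.7, 151.8]
ee_rot: [180.0, -0.0, 90.0]
force: [-0.4, -0.4, -0.1]
gripper_width: 85.2
gripper_force: 0.0
time_s: 46.6
ee_pos: [344.9, -144.7, 156.4]
ee_rot: [180.0, -0.0, 89.8]
force: [0.6, 0.6, -0.3]
gripper_width: 85.3
gripper_force: 0.0
green [ 660.1 -193.1   32.   662.9 -195.7   34.5   40.7] (336, 136, 15, 15)
ring [ 566.6 -353.7   56.3  566.9 -353.8   56.    58.5] (390, 175, 24, 22)
blue [517.4  98.8  82.3 517.5  98.8  82.6  83.7] (209, 187, 32, 33)
yel [ 487.8 -178.4   82.6  488.  -178.6   83.2   84.3] (317, 200, 33, 33)
lid [ 489.1 -177.4   49.4  489.2 -177.3   49.7   51. ] (326, 204, 22, 20)
spacer [500.9 -39.1  41.7 501.4 -39.3  42.6  44. ] (271, 200, 18, 17)
stack [504.5 -39.9  56.5 503.3 -40.1  58.3  60.1] (268, 197, 24, 22)
cap? [500.5 -38.7  34.8 500.5 -38.7  34.   36. ] (273, 200, 15, 16) expect (np.float64(280.3987232122284), np.float64(206.31711387891082)) (np.float64(279.6414275475966), np.float64(207.464066467819))
```

View pics/end.png

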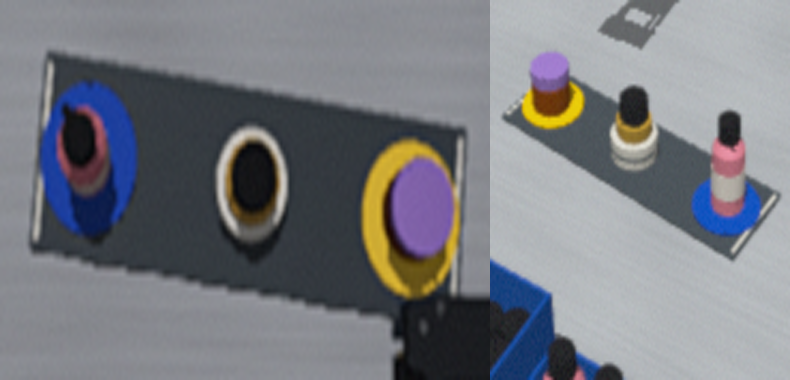

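The final view shows puck, spacer and cap concentric and upright at the midpoint, bottle and jar centred on their pads, and green bottle and ring unmoved. The gripper is clear of everything, so I hand in.

```bash
python3 -c "
from workcell import env
print(env.job_done())"
```

```text
the job is handed in; nothing more can be done
None
```

The job is handed in at about 47 s of the 112 s allowed: pink bottle on the blue pad, amber jar on the yellow pad, and the puck, spacer and cap stacked upright halfway between them, all within about 2 mm of centre in the last top view, with the green bottle and orange ring unmoved.

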